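# Right the fallen squeeze bottle and slide it into its bay

## Task

The squeeze bottle has been knocked over. Stand it upright on the bench clear of its U-shaped metal bay, then slide it along the bench through the bay's open front, not over the walls, until it stands fully home against the back wall; let go and leave the other things where they are.

Things in the scene. Friction and masses are not known exactly. Their poses are not given: they have to be found in the camera images.
- bottle: white squeeze bottle with cap and spout, 150 mm tall, about 0.2 kg, lying on its side at the start, axis 30 mm above the bench. Round body 60 mm across up to 95 mm, shoulder to 114 mm, cap at most 34 mm across from 112 mm, tapering to the spout at 150 mm. Origin: centre of its underside; +z runs along its axis to the spout.
- bay: aluminium U of sheet walls 45 mm high, fixed, no floor or top. Origin: on the bench, centre of a bottle fully home; +x from the open front to the back wall. Inner faces: sides at y -33 and +33 mm (walls 4 mm), from x = -34 mm to the back wall at x = +30.5 mm; flared lips widen the front to an 82 mm mouth at x = -51 mm. 6 mm high screwed feet reach y -52 and +52 mm, x = +49 mm.
- standing_cell: black cylindrical battery cell standing on end, 26 mm across, 71 mm tall; origin at the centre of its underside. Bystander.
- tin: round open tin of screws, 66 mm across, 24 mm high; origin at the centre of its underside. Bystander.
- tape: small roll of black tape lying flat, 55 mm across, 19 mm high; origin at the centre of its underside. Bystander.
- marker: marker pen lying along its y axis, 135 mm long, 17 mm thick; origin at the centre of its underside. Bystander.
- driver: screwdriver lying along its y axis, handle at +y, 180 mm long, handle 29 mm thick; origin at the centre of its underside. Bystander.
- cassette: small label-tape cassette lying flat, 46 x 62 x 18 mm; origin at the centre of its underside. Bystander.

How it is judged:
By the outcome, as a careful person would: the job done as asked, in the order asked, and still so for the second after the job is handed in, with the robot touching nothing.
It also fails if it takes over 50 s, if anything falls off the work surface, if the arm or the gripper's body presses on something with over 40 N, if the wrist force passes 120 N, or if a joint passes its speed limit or range.

## Robot

A 6-joint arm with a two-finger parallel gripper is mounted at the origin on a cart in front of the work surface, level with it; the furniture and walls round the work are solid. World frame = base frame: x ahead of the robot, y to its left, z up, the work surface at z = 0. Lengths are in mm, angles in degrees, forces in N, time in s.
With the tool pointing down it reaches from about 350 to 850 mm from the base axis. Payload 8.1 kg.
Tool frame: the origin (TCP) lies midway between the tips of the shut fingers; the grasp point (between the pads) lies 19 mm behind it; z points along the fingers, y is the line along which they close (so a half turn about z gives the same grasp; the last joint's range is limited). The gripper opens to 85 mm and grips with 20 to 120 N. Pads are 22 mm wide; open, the fingers measure 114 mm over their backs; the gripper's body (76 mm by 85 mm) begins 54 mm behind the grasp point. The pads swing forward as they close: fully open they stand 13 mm farther back than shut.
Start: joints at [63.002, 7.471, 85.268, -0, 87.261, -4.893], TCP at [225.76, 555.912, 231.292] pointing down, gripper open.
Joint ranges: [-169.43, 169.43], [-51.17, 129.36], [1.28, 143.12], [-76.62, 256.62], [0, 156.53], [-152.29, 152.29]. Speed limits (degrees/s): [136.94, 136.94, 159.86, 180, 180, 180].

## Interface

Orientations are given as [roll, pitch, yaw] about the fixed x, y, z axes, in that order (R = Rz(yaw) Ry(pitch) Rx(roll)).
In Python, from bench import sensors, optics, r gives the robot as it stands.
- The arm moves only by the tool apply_moves, never from a script. Its argument "targets" is a list of rows, each a list of 7 numbers: the shift along the tool's x, y, z in mm, then the turn, a rotation vector about the tool's x, y, z in rad, then the closure, from 0 (fully open) to 1 (shut). In form: [[x, y, z, wx, wy, wz, claw], ...]. A call has 1 to 20 rows; each row shifts and turns the commanded pose from where the row before left it, along the tool's axes as they then stand; what a row does not reach is not made up. A row lasts 1/8 s, in which the tool goes at most 62.5 mm and 10.7 degrees, less where a joint would pass 70% of its speed; a pose out of reach is approached as far as the arm can. A call is refused whole if a number of a shift passes 62.5 or a number of a turn 0.188, either way. A call with a gripper value outside its range is refused whole. The fingers move at their own pace and stop on an object; "force" is the grip in N (left out, the last holds). Time passes only in rows, so rows that do not move let the fingers close. It gives the time, the measured TCP pose, the force, the opening and the grip force at its end, in the units of the state.
- sensors.sense(): the state, without advancing time (a new reading comes with each control period).
- optics.snapshot(name): name is "side" or "top"; returns the picture (420x560x3 uint8, red, green, blue); there is no depth.
- optics.get_calibration(name): a dict with "camera_matrix" (3x3 intrinsics, pixels), "pose" (4x4, takes a point from camera to world coordinates). Camera axes: x right, y down, z forward; pixel columns grow to the right and rows downward; lengths in mm; the calibration is good to about 2 mm. A picture is of the moment at which its call begins. get_calibration takes no time and is no camera call.
- r.hand_in(): hands the job in; it is judged then, once.
The state is a dict: "time": time; "joint_pos": joint angles; "qd": joint speeds; "joint_efforts": joint torques, N m; "tool_pos": TCP position; "tcp_rot": TCP orientation; "ft_force": force on the tool from outside, world axes, zero at the start; "wrist_torque": the same for the moment, N m; "finger_gap": finger opening in mm; "grip_force": force on a finger pad.
Only numpy, scipy, OpenCV 4.12 (cv2) and the standard library are available. Lean on these libraries where they do the work, as an engineer would, in place of code of your own. Each camera call takes 0.05 s, during which the arm holds its last target. There are 200 camera calls.

## Working session

There is one attempt and no reset: what is moved stays moved. The work goes in short steps, Python scripts to look and compute and a tool call to move; the robot and the scene stay as the last step left them, time stands still between calls to the robot, and variables do not carry over. Pictures are saved under pics/ and viewed, at most 10 in all, crops included, and the job is handed in when it is done.

Besides the shell and the picture viewer there is one more tool, called after "Request:" by a JSON object that holds its "op" and its "data", one argument or row to a line. apply_moves: Moves the arm, as the interface text tells. Its arguments: {"type":"object","properties":{"targets":{"type":"array"},"force":{"type":"number"}},"required":["targets"]}

```bash
mkdir -p pics; python3 - <<'E'
from bench import sensors, optics, r
import cv2,numpy as np
for n in("side","top"):
    im=optics.snapshot(n); cv2.imwrite(f"pics/{n}0.png",cv2.resize(im[:,:,::-1],(800,600),interpolation=cv2.INTER_CUBIC))
    cv2.imwrite(f"pics/raw_{n}0.png",im[:,:,::-1])
    c=optics.get_calibration(n);print(n,np.round(c["camera_matrix"],1).tolist(),np.round(c["pose"],3).tolist())
print(sensors.sense())
E
```

```text
side [[416.2, 0.0, 282.6], [0.0, 416.2, 208.6], [0.0, 0.0, 1.0]] [[-1.0, 0.002, -0.027, 521.769], [0.025, 0.496, -0.868, 1096.327], [0.012, -0.868, -0.496, 703.244], [0.0, 0.0, 0.0, 1.0]]
top [[416.1, 0.0, 287.4], [0.0, 416.1, 201.6], [0.0, 0.0, 1.0]] [[0.029, -0.987, 0.16, 299.829], [-1.0, -0.028, 0.014, -7.056], [-0.009, -0.16, -0.987, 1223.299], [0.0, 0.0, 0.0, 1.0]]
{'time': 0.1, 'joint_pos': array([ 6.30036984e+01,  7.51042770e+00,  8.53227041e+01,  4.21715965e-04,
        8.72594578e+01, -4.89334274e+00]), 'qd': array([-0.11176186, -0.18794788, -0.19666309, -0.02133883,  0.06633608,
       -0.0570579 ]), 'joint_efforts': array([ 1.03862803e-03, -5.70944953e+01, -5.01946127e+01,  8.27263761e-06,
        7.89517129e-03,  5.95578422e-05]), 'tool_pos': array([225.52580552, 555.48784248, 230.35620814]), 'tcp_rot': array([-1.79907784e+02, -8.31766339e-03,  1.57897014e+02]), 'ft_force': array([-0.20795753,  0.09279009,  0.21737771]), 'wrist_torque': array([-0.02903856,  0.00151245, -0.03646372]), 'grip_force': 0.0, 'finger_gap': 85.3233642209439}
```

View pics/side0.png

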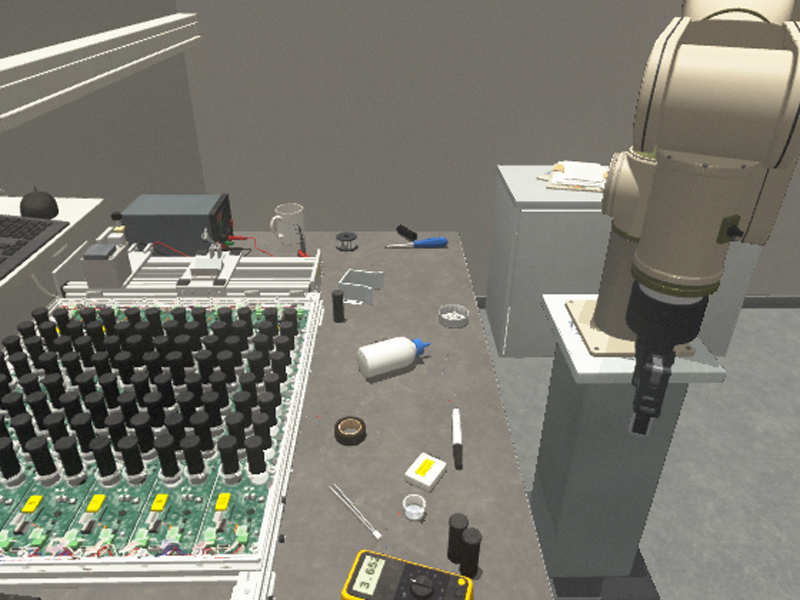

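View pics/top0.png

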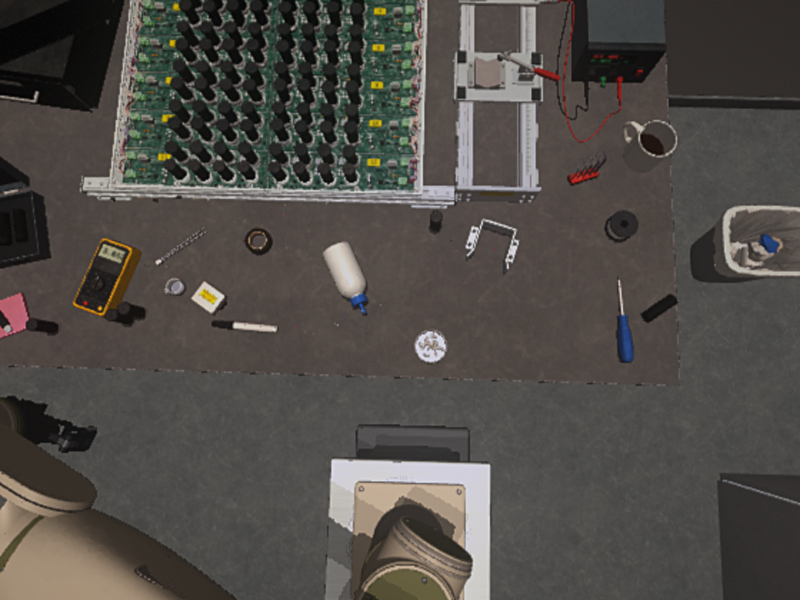

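The top view shows the bottle lying with its base near (340,250) and its spout near (363,312). The bay is near (493,243), opening down towards the robot, with the cell at (436,220) and the tin at (431,347). The side view has the bottle at (395,355), the bay at (362,285) and the cell at (338,305). Next I'll enlarge these areas.

```bash
python3 - <<'E'
import cv2
a=cv2.imread("pics/raw_top0.png");cv2.imwrite("pics/ct.png",cv2.resize(a[140:260,215:375],None,fx=5,fy=5,interpolation=cv2.INTER_CUBIC))
a=cv2.imread("pics/raw_side0.png");cv2.imwrite("pics/cs.png",cv2.resize(a[170:275,210:350],None,fx=5.7143,fy=5.7143,interpolation=cv2.INTER_CUBIC))
E
```

```text
(no output)
```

View pics/ct.png

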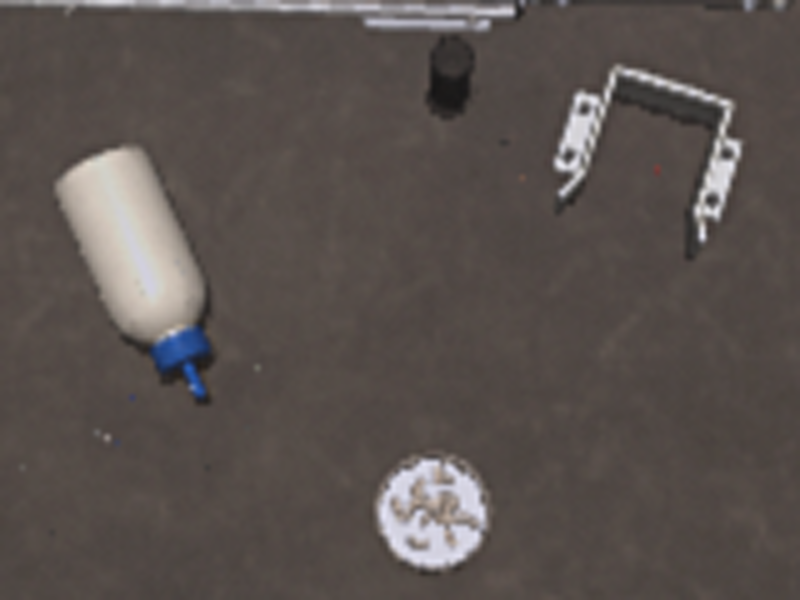

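View pics/cs.png

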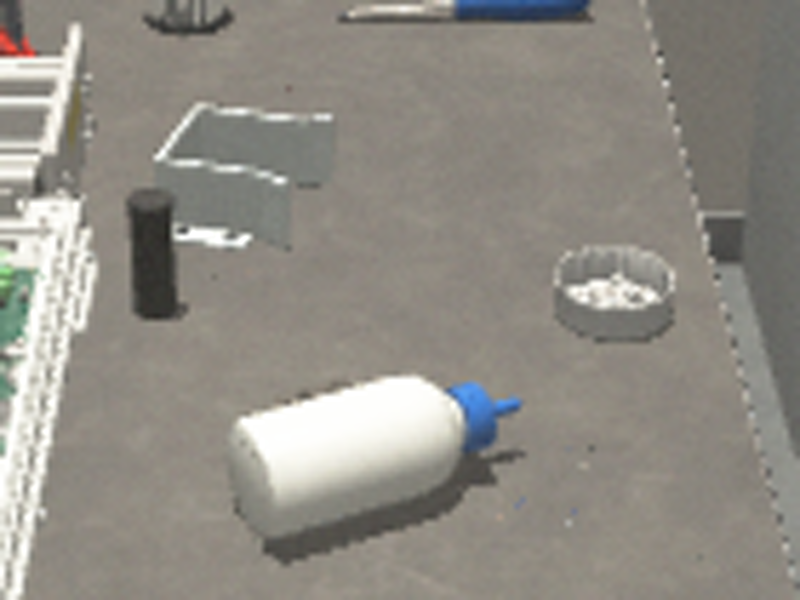

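```bash
cat > h.py <<'E'
import numpy as np, cv2
from scipy.optimize import least_squares
from bench import sensors, optics, r
C={n:optics.get_calibration(n) for n in("side","top")}
def T(u,v,s=5,o=(215,140)): return ((u+.5)/s-.5+o[0],(v+.5)/s-.5+o[1])
def S(u,v): return T(u,v,5.7143,(210,170))
def proj(n,P):
    M=np.linalg.inv(np.array(C[n]["pose"]));q=np.atleast_2d(P)@M[:3,:3].T+M[:3,3]
    q=q@np.array(C[n]["camera_matrix"]).T;return q[:,:2]/q[:,2:]
def tri(t,s):
    return least_squares(lambda p:np.r_[proj("top",p)[0]-t,proj("side",p)[0]-s],[550,0,20])
E
python3 - <<'E'
from h import *
pts={"BL":(T(617,68),S(158,158)),"BR":(T(733,103),S(203,104)),"LL":(T(562,195),S(290,182)),"LR":(T(702,238),S(333,117)),
"spout":(T(203,393),S(519,404)),"base":(T(95,167),S(255,477)),"neck":(T(174,335),S(462,420)),"cell":(T(453,52),S(151,200)),"tin":(T(433,511),S(614,265))}
W={}
for k,(t,s) in pts.items():
    f=tri(t,s);W[k]=f.x;print(k,f.x.round(1),f.fun.round(2))
for a,b in(("BL","BR"),("LL","LR"),("BL","LL"),("spout","base")):print(a,b,np.linalg.norm(W[a]-W[b]))
mod={"BL":(34.5,37,45),"BR":(34.5,-37,45),"LL":(-51,43,45),"LR":(-51,-43,45)}
def g(p):
    c,s=np.cos(p[2]),np.sin(p[2]);o=[]
    for k,m in mod.items():
        P=[p[0]+c*m[0]-s*m[1],p[1]+s*m[0]+c*m[1],m[2]]
        o+=list(proj("top",P)[0]-pts[k][0])+list(proj("side",P)[0]-pts[k][1])
    return np.array(o)
f=least_squares(g,[600,-180,-.3]);print("bay",f.x[:2],np.degrees(f.x[2]),f.fun.round(1))
E
```

```text
BL [ 636.6 -134.1   45.3] [-0.04  0.41 -0.45 -0.13]
BR [ 615.6 -201.3   47.2] [-0.08  0.82 -0.95 -0.26]
LL [ 559.2 -102.9   46.3] [-0.06  0.55 -0.61 -0.15]
LR [ 535.7 -183.6   46.9] [-0.08  0.66 -0.77 -0.18]
spout [439.7 101.4  30.3] [-0.13  0.71 -0.71 -0.12]
base [570.2 169.6  35.4] [-0.1   0.8  -0.73 -0.17]
neck [470.9 119.5  33.5] [-0.22  1.3  -1.27 -0.23]
cell [634.2 -37.4  71.7] [-0.09  0.99 -1.04 -0.29]
tin [377.2 -33.2  31.3] [-0.03  0.15 -0.16 -0.02]
BL BR 70.42095465738375
LL LR 84.0453660523686
BL LL 83.36845446013903
spout base 147.3072795411625
bay [ 594.90742613 -158.45285701] -16.846769939485448 [-0.4 -0.3 -1.1  0.1  0.7  0.5 -1.3 -0.  -0.2  0.9 -0.4  0.3  0.2  1.5
 -0.2  0.2]
```

The measurements agree with the given sizes: walls 45 mm, bay about 70 × 84 mm, bottle axis about 30 mm up and 147 mm long. The bay sits at about (594.8, -158.1), yaw -17.1°. The bottle's base is at (571.5, 170) with its axis at 207.3°, which puts the cap grasp at about (464.5, 114.6).

The plan is to grip the cap from above, right the bottle, then slide it in using the same grip.

Request:
{"op": "apply_moves", "data": {
  "targets": [
    [-20, -16, 0, 0, 0, 0, 0],
    [-40, -33, 0, 0, 0, 0, 0],
    [-45, -37, 0, 0, 0, 0, 0],
    [-45, -37, 0, 0, 0, 0, 0],
    [-45, -37, 0, 0, 0, 0, 0],
    [-45, -37, 0, 0, 0, 0, 0],
    [-45, -37, 0, 0, 0, 0, 0],
    [-45, -37, 0, 0, 0, 0, 0],
    [-40, -33, 0, 0, 0, 0, 0],
    [-17.3, -14.8, 0, 0, 0, 0, 0]
  ],
  "force": 20
}}

```text
time: 1.35
tool_pos: [465.3, 112.2, 230.9]
tcp_rot: [-180.0, -0.0, 157.7]
ft_force: [-0.1, 0.7, 0.2]
finger_gap: 85.6
grip_force: 0.0
```

Request:
{"op": "apply_moves", "data": {
  "targets": [
    [0, 0, 0, 0, 0, 0.175, 0],
    [0, 0, 0, 0, 0, 0.175, 0],
    [0, 0, 0, 0, 0, 0.175, 0],
    [0, 0, 0, 0, 0, 0.175, 0],
    [0, 0, 0, 0, 0, 0.175, 0],
    [0, 0, 0, 0, 0, 0.175, 0],
    [0, 0, 0, 0, 0, 0.175, 0],
    [0, 0, 0, 0, 0, 0.175, 0],
    [0, 0, 0, 0, 0, 0.175, 0],
    [0, 0, 0, 0, 0, 0.175, 0],
    [0, 0, 0, 0, 0, 0.175, 0],
    [0, 0, 0, 0, 0, 0.175, 0],
    [0, 0, 0, 0, 0, 0.18, 0],
    [0, 0, 0, 0, 0, 0, 0]
  ]
}}

```text
time: 3.1
tool_pos: [464.4, 114.8, 230.9]
tcp_rot: [-180.0, 0.0, 27.3]
ft_force: [0.1, -0.3, -0.7]
finger_gap: 85.3
grip_force: 0.0
```

```bash
python3 - <<'E'
from h import *
s=sensors.sense();print(s["time"],s["joint_pos"].round(2),s["tool_pos"].round(1),s["tcp_rot"].round(2),s["finger_gap"])
im=optics.snapshot("top");cv2.imwrite("pics/t1.png",cv2.resize(im[120:300,200:440,::-1],(800,600),interpolation=cv2.INTER_CUBIC))
E
```

```text
3.1 [  7.74 -11.66 103.97   0.    87.73  70.41] [464.4 114.8 230.9] [-1.7999e+02  4.0000e-02  2.7320e+01] 85.34316554772637
```

Request:
{"op": "apply_moves", "data": {
  "targets": [
    [0, 0, 20, 0, 0, 0, 0],
    [0, 0, 35, 0, 0, 0, 0],
    [0, 0, 40, 0, 0, 0, 0],
    [0, 0, 40, 0, 0, 0, 0],
    [0, 0, 35, 0, 0, 0, 0],
    [0, 0, 25, 0, 0, 0, 0],
    [0, 0, 15, 0, 0, 0, 0],
    [0, 0, 10, 0, 0, 0, 0],
    [0, 0, 0, 0, 0, 0, 0]
  ]
}}

```text
time: 4.28
tool_pos: [464.6, 114.8, 11.2]
tcp_rot: [-180.0, 0.0, 27.3]
ft_force: [-0.1, 0.2, -0.2]
finger_gap: 85.4
grip_force: 0.0
```

```bash
python3 - <<'E'
from h import *
s=sensors.sense();print(s["time"],s["joint_pos"].round(2),s["tool_pos"].round(1),s["ft_force"])
a=optics.snapshot("top")[170:260,210:330];b=optics.snapshot("side")[190:280,240:360]
cv2.imwrite("pics/p2.png",cv2.resize(np.vstack([np.hstack([a,b])])[:,:,::-1],(800,300),interpolation=cv2.INTER_CUBIC))
E
```

```text
4.275 [  7.74   2.18 115.42  -0.    62.43  70.43] [464.6 114.8  11.2] [-0.0921822   0.18644933 -0.20265305]
```

View pics/p2.png

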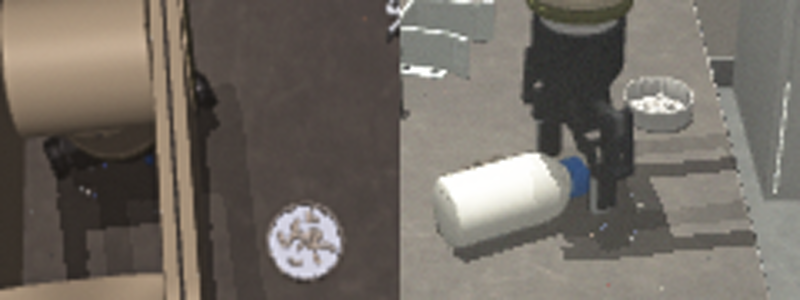

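The side view shows the fingers straddling the blue cap at about (578,177). I'll close with a light grip.

Request:
{"op": "apply_moves", "data": {
  "targets": [
    [0, 0, 0, 0, 0, 0, 1],
    [0, 0, 0, 0, 0, 0, 1],
    [0, 0, 0, 0, 0, 0, 1],
    [0, 0, 0, 0, 0, 0, 1],
    [0, 0, 0, 0, 0, 0, 1],
    [0, 0, 0, 0, 0, 0, 1],
    [0, 0, 0, 0, 0, 0, 1],
    [0, 0, 0, 0, 0, 0, 1]
  ],
  "force": 20
}}

```text
time: 5.38
tool_pos: [464.8, 114.8, 11.4]
tcp_rot: [180.0, -0.0, 27.3]
ft_force: [-0.5, -1.3, 4.3]
finger_gap: 33.1
grip_force: 20.3
```

Request:
{"op": "apply_moves", "data": {
  "targets": [
    [0, 0, -8, 0, 0, 0, 1],
    [0, 0, -12, 0, 0, 0, 1],
    [0, 0, -15, 0, 0, 0, 1],
    [0, 0, -15, 0, 0, 0, 1],
    [0, 0, -15, 0, 0, 0, 1],
    [0, 0, -15, 0, 0, 0, 1],
    [0, 0, -15, 0, 0, 0, 1],
    [0, 0, -15, 0, 0, 0, 1],
    [0, 0, -12, 0, 0, 0, 1],
    [0, 0, -8, 0, 0, 0, 1],
    [0, 0, 0, 0, 0, 0, 1],
    [0, 0, 0, 0, 0, 0, 1]
  ]
}}

```text
time: 6.88
tool_pos: [464.2, 114.7, 140.7]
tcp_rot: [-180.0, 0.1, 27.3]
ft_force: [1.0, 0.0, -2.6]
finger_gap: 32.8
grip_force: 22.2
```

```bash
python3 - <<'E'
from h import *
s=sensors.sense();print(s["time"],s["joint_pos"].round(2),s["tool_pos"].round(1),s["ft_force"],s["wrist_torque"],s["finger_gap"])
b=optics.snapshot("side")[150:280,200:360]
cv2.imwrite("pics/p3.png",cv2.resize(b[:,:,::-1],None,fx=4,fy=4,interpolation=cv2.INTER_CUBIC))
E
```

```text
6.875 [  7.74  -8.06 110.36  -0.    77.76  70.48] [464.2 114.7 140.7] [ 0.96760377  0.02287425 -2.55812848] [-0.10026087  0.17878182 -0.00474246] 32.82336528107919
```

View pics/p3.png

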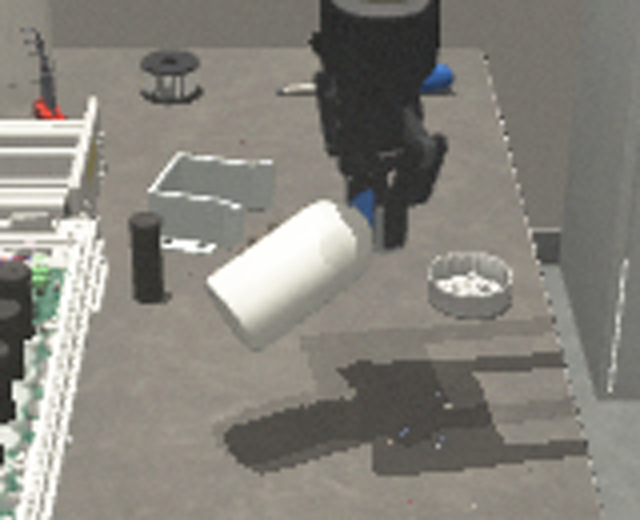

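The bottle drooped only part way, with its base centre near (238,318) in the crop and the cap near (365,205). I'll work out its inclination, then tilt the tool to finish righting it.

```bash
python3 - <<'E'
from h import *
t=np.array([(238+.5)/4-.5+200,(318+.5)/4-.5+150])
a=np.array([np.cos(np.radians(207.3)),np.sin(np.radians(207.3)),0])
for th in range(10,70,5):
    q=np.radians(th);P=np.array([464.4,114.7,161])-121*(np.cos(q)*a+np.sin(q)*np.array([0,0,1]))
    print(th,(proj("side",P)[0]-t).round(1),P.round(0))
E
```

```text
10 [-6.6 -9.1] [570. 169. 140.]
15 [-5.7 -6. ] [568. 168. 130.]
20 [-4.5 -3. ] [565. 167. 120.]
25 [-3.1 -0.2] [562. 165. 110.]
30 [-1.3  2.3] [558. 163. 100.]
35 [0.6 4.5] [552. 160.  92.]
40 [2.8 6.5] [547. 157.  83.]
45 [5.2 8.3] [540. 154.  75.]
50 [7.8 9.7] [534. 150.  68.]
55 [10.5 10.9] [526. 147.  62.]
60 [13.4 11.7] [518. 142.  56.]
65 [16.4 12.3] [510. 138.  51.]
```

Request:
{"op": "apply_moves", "data": {
  "targets": [
    [-12, -2, 0, 0, 0, 0, 1],
    [-23, -3, 0, 0, 0, 0, 1],
    [-12, -2, 0, 0, 0, 0, 1],
    [0, 0, 0, 0, -0.08, 0, 1],
    [0, 0, 0, 0, -0.14, 0, 1],
    [0, 0, 0, 0, -0.15, 0, 1],
    [0, 0, 0, 0, -0.15, 0, 1],
    [0, 0, 0, 0, -0.15, 0, 1],
    [0, 0, 0, 0, -0.12, 0, 1],
    [0, 0, 0, 0, -0.06, 0, 1],
    [0, 0, 0, 0, 0, 0, 1]
  ]
}}

```text
time: 8.3
tool_pos: [419.0, 99.4, 139.9]
tcp_rot: [-179.9, 48.8, 27.3]
ft_force: [0.7, 0.1, -2.7]
finger_gap: 33.1
grip_force: 21.1
```

```bash
python3 - <<'E'
from h import *
s=sensors.sense();print(s["time"],s["joint_pos"].round(2),s["tool_pos"].round(1),s["tcp_rot"].round(1),s["ft_force"],s["finger_gap"])
b=optics.snapshot("side")[150:280,200:360]
cv2.imwrite("pics/p4.png",cv2.resize(b[:,:,::-1],None,fx=4,fy=4,interpolation=cv2.INTER_CUBIC))
E
```

```text
8.3 [ 14.55  32.83  77.3  -10.74 117.59  76.49] [419.   99.4 139.9] [-179.9   48.8   27.3] [ 0.69511135  0.08331251 -2.70956385] 33.14000428335589
```

View pics/p4.png

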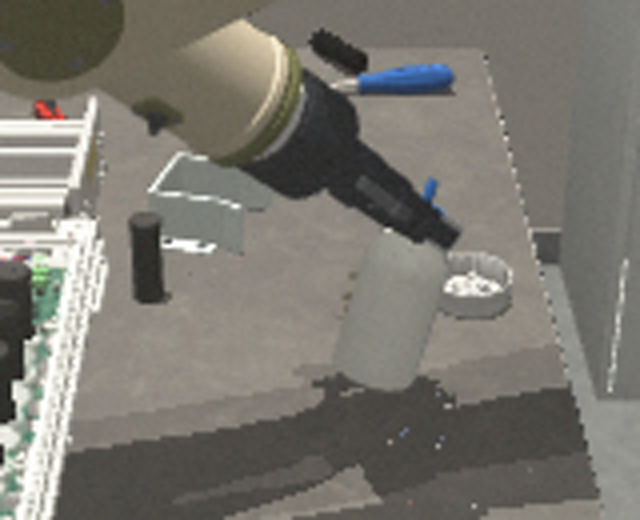

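The bottle is now close to upright, leaning about 13° with its base near (375,370). I'll tilt the rest of the way and lower it.

Request:
{"op": "apply_moves", "data": {
  "targets": [
    [0, 0, 0, 0, -0.11, 0, 1],
    [0, 0, 0, 0, -0.11, 0, 1],
    [0, 0, 0, 0, 0, 0, 1],
    [5.3, 0, 2.8, 0, 0, 0, 1],
    [5.3, 0, 2.8, 0, 0, 0, 1],
    [5.3, 0, 2.8, 0, 0, 0, 1],
    [3, 0, 1.6, 0, 0, 0, 1],
    [0, 0, 0, 0, 0, 0, 1]
  ]
}}

```text
time: 9.35
tool_pos: [419.8, 99.6, 119.7]
tcp_rot: [-180.0, 61.3, 27.3]
ft_force: [0.3, 0.3, -3.4]
finger_gap: 33.3
grip_force: 20.8
```

```bash
python3 - <<'E'
from h import *
s=sensors.sense();print(s["time"],s["joint_pos"].round(2),s["tool_pos"].round(1),s["tcp_rot"].round(1),s["ft_force"],s["finger_gap"])
b=optics.snapshot("side")[150:280,200:360]
cv2.imwrite("pics/p5.png",cv2.resize(b[:,:,::-1],None,fx=4,fy=4,interpolation=cv2.INTER_CUBIC))
E
```

```text
9.35 [ 15.33  45.63  68.38 -12.96 126.08  76.49] [419.8  99.6 119.7] [-180.    61.3   27.3] [ 0.28890414  0.25628669 -3.42255636] 33.344254243765484
```

View pics/p5.png

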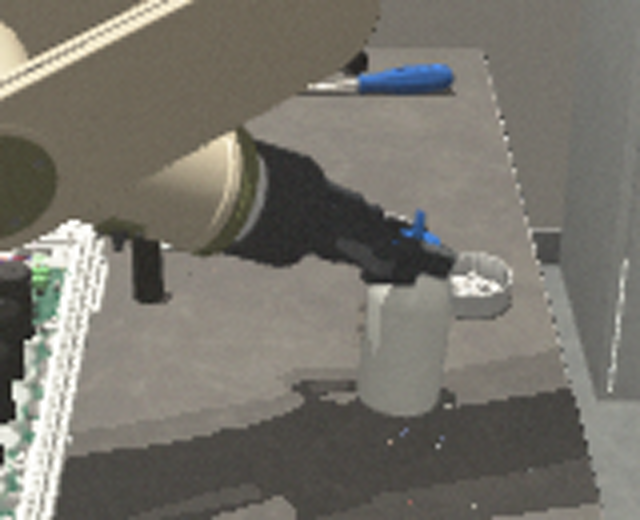

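The bottle stands vertical, hanging a few mm above the bench. I'll creep down until it touches.

Request:
{"op": "apply_moves", "data": {
  "targets": [
    [1.8, 0, 1, 0, 0, 0, 1],
    [1.8, 0, 1, 0, 0, 0, 1],
    [0.9, 0, 0.5, 0, 0, 0, 1],
    [0.9, 0, 0.5, 0, 0, 0, 1],
    [0, 0, 0, 0, 0, 0, 1]
  ]
}}

```text
time: 10.02
tool_pos: [420.1, 99.7, 114.7]
tcp_rot: [180.0, 61.3, 27.2]
ft_force: [1.1, 0.3, 6.3]
finger_gap: 33.0
grip_force: 21.5
```

Request:
{"op": "apply_moves", "data": {
  "targets": [
    [0.9, 0, 0.5, 0, 0, 0, 1],
    [0.9, 0, 0.5, 0, 0, 0, 1],
    [0, 0, 0, 0, 0, 0, 1]
  ]
}}

```text
time: 10.4
tool_pos: [420.4, 99.8, 114.4]
tcp_rot: [179.9, 61.3, 27.1]
ft_force: [1.8, 2.0, 16.4]
finger_gap: 33.3
grip_force: 22.5
```

Request:
{"op": "apply_moves", "data": {
  "targets": [
    [-0.5, 0, -0.3, 0, 0, 0, 0.9],
    [0, 0, 0, 0, 0, 0, 0.6],
    [0, 0, 0, 0, 0, 0, 0.4],
    [0, 0, 0, 0, 0, 0, 0],
    [0, 0, 0, 0, 0, 0, 0],
    [0, 0, 0, 0, 0, 0, 0],
    [0, 0, 0, 0, 0, 0, 0]
  ]
}}

```text
time: 11.28
tool_pos: [419.9, 99.6, 112.2]
tcp_rot: [-180.0, 61.3, 27.3]
ft_force: [-0.2, 0.5, -0.8]
finger_gap: 85.5
grip_force: 0.0
```

Request:
{"op": "apply_moves", "data": {
  "targets": [
    [0, 0, -10, 0, 0, 0, 0],
    [0, 0, -20, 0, 0, 0, 0],
    [0, 0, -35, 0, 0, 0, 0],
    [0, 0, -45, 0, 0, 0, 0],
    [0, 0, -30, 0, 0, 0, 0],
    [0, 0, -10, 0, 0, 0, 0],
    [0, 0, 0, 0, 0, 0, 0]
  ]
}}

```text
time: 12.15
tool_pos: [537.5, 160.3, 184.4]
tcp_rot: [180.0, 61.2, 27.2]
ft_force: [-0.7, -0.0, -0.0]
finger_gap: 85.5
grip_force: 0.0
```

```bash
python3 - <<'E'
from h import *
s=sensors.sense();print(s["time"],s["joint_pos"].round(2),s["tool_pos"].round(1),s["tcp_rot"].round(1),s["ft_force"],s["finger_gap"])
b=optics.snapshot("side");a=optics.snapshot("top");cv2.imwrite("pics/raw_t6.png",a[:,:,::-1]);cv2.imwrite("pics/raw_s6.png",b[:,:,::-1])
m=np.hstack([a[160:290,215:345],b[150:280,230:360]])
cv2.imwrite("pics/p6.png",cv2.resize(m[:,:,::-1],None,fx=3,fy=3,interpolation=cv2.INTER_CUBIC))
E
```

```text
12.15 [ 17.14  64.02  32.04 -15.16 143.81  72.76] [537.5 160.3 184.4] [180.   61.2  27.2] [-0.70881389 -0.01214128 -0.01726415] 85.50255157623648
```

View pics/p6.png

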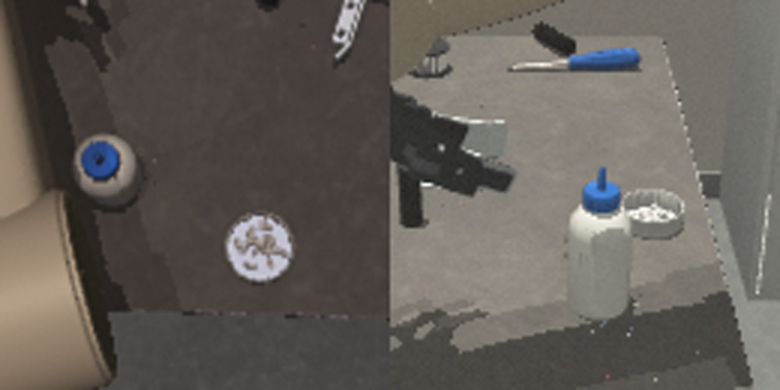

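The bottle stands upright and free, with the spout at (100,160) in the top half and (602,168) in the side half.

```bash
python3 - <<'E'
from h import *
f=tri(T(100,160,3,(215,160)),T(212,168,3,(230,150)));print("spout",f.x.round(1),f.fun.round(2))
for n in("t","s"):
    im=cv2.imread(f"pics/raw_{n}6.png").astype(int)
    x0,y0,x1,y1=(236,200,262,225) if n=="t" else (285,203,315,225)
    c=im[y0:y1,x0:x1];m=(c[...,0]-c[...,2]>50);v,u=np.nonzero(m);print(n,u.mean()+x0,v.mean()+y0,u.min()+x0,u.max()+x0,v.min()+y0,v.max()+y0)
for P in([436,108,150],[436,108,121],[436,108,0]):print(proj("top",P),proj("side",P))
E
```

```text
spout [441.6 109.6 148.8] [ 0.05 -0.28  0.29  0.05]
t 247.86666666666667 212.89523809523808 242 253 207 218
s 300.1810344827586 214.3706896551724 295 306 206 220
[[248.51456921 214.79059675]] [[302.63872857 205.04225388]]
[[249.61531961 216.18924512]] [[302.26305841 214.21077838]]
[[253.65560973 221.32296592]] [[300.79199984 250.1131143 ]]
```

Request:
{"op": "apply_moves", "data": {
  "targets": [
    [0, 0, 0, 0, 0.09, 0, 0],
    [0, 0, 0, 0, 0.15, 0, 0],
    [0, 0, 0, 0, 0.15, 0, 0],
    [0, 0, 0, 0, 0.15, 0, 0],
    [0, 0, 0, 0, 0.15, 0, 0],
    [0, 0, 0, 0, 0.15, 0, 0],
    [0, 0, 0, 0, 0.15, 0, 0],
    [0, 0, 0, 0, 0.08, 0, 0],
    [0, 0, 0, 0, 0, 0.155, 0],
    [0, 0, 0, 0, 0, 0.155, 0],
    [0, 0, 0, 0, 0, 0.155, 0],
    [0, 0, 0, 0, 0, 0.155, 0],
    [0, 0, 0, 0, 0, 0.155, 0],
    [0, 0, -30, 0, 0, 0, 0],
    [0, 0, 0, 0, 0, 0, 0]
  ]
}}

```text
time: 14.12
tool_pos: [537.5, 160.0, 216.5]
tcp_rot: [-179.9, -0.2, -17.2]
ft_force: [0.2, 0.2, 0.1]
finger_gap: 85.4
grip_force: 0.0
```

Request:
{"op": "apply_moves", "data": {
  "targets": [
    [-10, 10, 0, 0, 0, 0, 0],
    [-20, 20, 0, 0, 0, 0, 0],
    [-20, 20, 0, 0, 0, 0, 0],
    [-18, 17, 0, 0, 0, 0, 0],
    [-10.3, 10, 0, 0, 0, 0, 0],
    [0, 0, 10, 0, 0, 0, 0],
    [0, 0, 25, 0, 0, 0, 0],
    [0, 0, 30, 0, 0, 0, 0],
    [0, 0, 25, 0, 0, 0, 0],
    [0, 0, 10, 0, 0, 0, 0],
    [0, 0, 4, 0, 0, 0, 0],
    [0, 0, 0, 0, 0, 0, 0]
  ]
}}

```text
time: 15.62
tool_pos: [439.7, 109.5, 110.7]
tcp_rot: [-180.0, -0.0, -17.1]
ft_force: [0.6, -0.0, 0.4]
finger_gap: 85.4
grip_force: 0.0
```

Request:
{"op": "apply_moves", "data": {
  "targets": [
    [0, 0, 0, 0, 0, 0, 0.3],
    [0, 0, 0, 0, 0, 0, 0.5],
    [0, 0, 0, 0, 0, 0, 0.6],
    [0, 0, 0, 0, 0, 0, 1],
    [0, 0, 0, 0, 0, 0, 1],
    [0, 0, 0, 0, 0, 0, 1]
  ],
  "force": 20
}}

```text
time: 16.38
tool_pos: [439.9, 109.6, 110.8]
tcp_rot: [-180.0, -0.1, -17.1]
ft_force: [0.8, 2.6, 5.6]
finger_gap: 32.9
grip_force: 20.2
```

```bash
python3 - <<'E'
from h import *
s=sensors.sense();print(s["time"],s["joint_pos"].round(2),s["tool_pos"].round(1),s["tcp_rot"].round(1),s["ft_force"],s["wrist_torque"],s["finger_gap"],s["grip_force"])
b=optics.snapshot("side");cv2.imwrite("pics/raw_s7.png",b[:,:,::-1])
E
```

```text
16.375 [ 7.4900e+00 -1.0560e+01  1.1585e+02  1.0000e-02  7.4640e+01  1.1463e+02] [439.9 109.6 110.8] [-1.80e+02 -1.00e-01 -1.71e+01] [0.83544251 2.61433976 5.64797737] [ 0.37628256 -0.1515675  -0.00582527] 32.85806994406366 20.15151468800468
```

Request:
{"op": "apply_moves", "data": {
  "targets": [
    [2.3, 5, 0, 0, 0, 0, 1],
    [4.6, 10, 0, 0, 0, 0, 1],
    [9.2, 20, 0, 0, 0, 0, 1],
    [9.2, 20, 0, 0, 0, 0, 1],
    [9.2, 20, 0, 0, 0, 0, 1],
    [9.2, 20, 0, 0, 0, 0, 1],
    [9.2, 20, 0, 0, 0, 0, 1],
    [9.2, 20, 0, 0, 0, 0, 1],
    [9.2, 20, 0, 0, 0, 0, 1],
    [9.2, 20, 0, 0, 0, 0, 1],
    [9.2, 20, 0, 0, 0, 0, 1],
    [4.6, 10, 0, 0, 0, 0, 1],
    [2.3, 5, 0, 0, 0, 0, 1],
    [0, 0, 0, 0, 0, 0, 1]
  ],
  "force": 40
}}

```text
time: 18.18
tool_pos: [471.1, -120.1, 112.3]
tcp_rot: [-179.9, -0.2, -17.2]
ft_force: [-0.5, 4.8, 16.1]
finger_gap: 32.1
grip_force: 50.8
```

```bash
python3 - <<'E'
from h import *
s=sensors.sense();p=s["tool_pos"];print(s["time"],p.round(1),s["tcp_rot"].round(1),s["ft_force"],s["wrist_torque"],s["finger_gap"])
q=np.radians(-17.1);d=p[:2]-[594.8,-158.1];print("bay coords",d@[np.cos(q),np.sin(q)],d@[-np.sin(q),np.cos(q)])
b=optics.snapshot("side");a=optics.snapshot("top");cv2.imwrite("pics/raw_t8.png",a[:,:,::-1]);cv2.imwrite("pics/raw_s8.png",b[:,:,::-1])
m=np.hstack([a[150:280,250:380],b[150:280,210:340]])
cv2.imwrite("pics/p8.png",cv2.resize(m[:,:,::-1],None,fx=3,fy=3,interpolation=cv2.INTER_CUBIC))
E
```

```text
18.175 [ 471.1 -120.1  112.3] [-179.9   -0.2  -17.2] [-0.45933912  4.75195793 16.14359107] [1.01898542 0.13940345 0.05158772] 32.07733611013001
bay coords -129.42307267955235 -0.08913478043300671
```

Request:
{"op": "apply_moves", "data": {
  "targets": [
    [6, 0, -0.5, 0, 0, 0, 1],
    [12, 0, 0, 0, 0, 0, 1],
    [14, 0, 0, 0, 0, 0, 1],
    [14, 0, 0, 0, 0, 0, 1],
    [10, 0, 0, 0, 0, 0, 1],
    [6, 0, 0, 0, 0, 0, 1],
    [6, 0, 0, 0, 0, 0, 1],
    [6, 0, 0, 0, 0, 0, 1],
    [6, 0, 0, 0, 0, 0, 1],
    [0, 0, 0, 0, 0, 0, 1]
  ],
  "force": 30
}}

```text
time: 19.52
tool_pos: [546.7, -143.6, 110.9]
tcp_rot: [180.0, -0.0, -17.1]
ft_force: [-0.9, 0.1, 0.1]
finger_gap: 32.4
grip_force: 43.9
```

Request:
{"op": "apply_moves", "data": {
  "targets": [
    [6, 0, 0, 0, 0, 0, 1],
    [6, 0, 0, 0, 0, 0, 1],
    [6, 0, 0, 0, 0, 0, 1],
    [0, 0, 0, 0, 0, 0, 1]
  ]
}}

```text
time: 20.02
tool_pos: [564.0, -148.8, 110.9]
tcp_rot: [180.0, -0.0, -17.1]
ft_force: [-1.0, 1.1, 0.0]
finger_gap: 32.1
grip_force: 43.8
```

Request:
{"op": "apply_moves", "data": {
  "targets": [
    [5, 0, 0, 0, 0, 0, 1],
    [6, 0, 0, 0, 0, 0, 1],
    [6, 0, 0, 0, 0, 0, 1],
    [5, 0, 0, 0, 0, 0, 1],
    [3, 0, 0, 0, 0, 0, 1],
    [0, 0, 0, 0, 0, 0, 1]
  ]
}}

```text
time: 20.78
tool_pos: [587.5, -156.1, 110.8]
tcp_rot: [180.0, -0.0, -17.1]
ft_force: [-2.1, -0.3, -0.2]
finger_gap: 32.0
grip_force: 44.0
```

Request:
{"op": "apply_moves", "data": {
  "targets": [
    [1, 0, 0, 0, 0, 0, 1],
    [1, 0, 0, 0, 0, 0, 1],
    [0, 0, 0, 0, 0, 0, 1]
  ]
}}

```text
time: 21.15
tool_pos: [589.1, -156.6, 110.7]
tcp_rot: [180.0, 0.0, -17.1]
ft_force: [-0.8, 0.1, -0.9]
finger_gap: 32.4
grip_force: 44.1
```

Request:
{"op": "apply_moves", "data": {
  "targets": [
    [1, 0, 0, 0, 0, 0, 1],
    [1, 0, 0, 0, 0, 0, 1],
    [0, 0, 0, 0, 0, 0, 1]
  ]
}}

```text
time: 21.52
tool_pos: [591.0, -157.3, 110.7]
tcp_rot: [180.0, 0.0, -17.1]
ft_force: [-1.7, 0.6, -1.2]
finger_gap: 32.3
grip_force: 44.1
```

Request:
{"op": "apply_moves", "data": {
  "targets": [
    [1, 0, 0.4, 0, 0, 0, 1],
    [1, 0, 0, 0, 0, 0, 1],
    [0, 0, 0, 0, 0, 0, 1]
  ]
}}

```text
time: 21.9
tool_pos: [592.9, -157.9, 110.3]
tcp_rot: [180.0, 0.0, -17.1]
ft_force: [-2.6, -0.6, 0.6]
finger_gap: 32.0
grip_force: 44.6
```

Request:
{"op": "apply_moves", "data": {
  "targets": [
    [1, 0, 0, 0, 0, 0, 1],
    [0, 0, 0, 0, 0, 0, 1]
  ]
}}

```text
time: 22.15
tool_pos: [593.9, -158.2, 110.3]
tcp_rot: [180.0, 0.0, -17.1]
ft_force: [-2.3, -1.3, -1.2]
finger_gap: 32.2
grip_force: 44.5
```

Request:
{"op": "apply_moves", "data": {
  "targets": [
    [1, 0, 0, 0, 0, 0, 1],
    [0, 0, 0, 0, 0, 0, 1]
  ]
}}

```text
time: 22.4
tool_pos: [594.9, -158.5, 110.3]
tcp_rot: [180.0, 0.0, -17.1]
ft_force: [-3.4, -1.7, -0.8]
finger_gap: 32.2
grip_force: 44.3
```

Request:
{"op": "apply_moves", "data": {
  "targets": [
    [1, 0, 0, 0, 0, 0, 1],
    [0, 0, 0, 0, 0, 0, 1]
  ]
}}

```text
time: 22.65
tool_pos: [595.9, -158.8, 110.4]
tcp_rot: [180.0, -0.0, -17.1]
ft_force: [-3.3, -2.7, -1.0]
finger_gap: 32.2
grip_force: 44.2
```

Request:
{"op": "apply_moves", "data": {
  "targets": [
    [1, 0, 0, 0, 0, 0, 1],
    [0, 0, 0, 0, 0, 0, 1]
  ]
}}

```text
time: 22.9
tool_pos: [596.8, -159.1, 110.3]
tcp_rot: [180.0, 0.0, -17.1]
ft_force: [-4.1, -2.4, -1.2]
finger_gap: 32.3
grip_force: 44.2
```

```bash
python3 - <<'E'
from h import *
s=sensors.sense();p=s["tool_pos"];print(s["time"],p.round(1),s["ft_force"],s["wrist_torque"],s["finger_gap"])
E
```

```text
22.9 [ 596.8 -159.1  110.3] [-4.14015235 -2.37448105 -1.19350156] [-0.6845982   0.91392405  0.14853663] 32.26774825515979
```

Request:
{"op": "apply_moves", "data": {
  "targets": [
    [-1.5, 0, 0, 0, 0, 0, 1],
    [-1, 0, 0, 0, 0, 0, 1],
    [0, 0, 0, 0, 0, 0, 0.6],
    [0, 0, 0, 0, 0, 0, 0.5],
    [0, 0, 0, 0, 0, 0, 0],
    [0, 0, 0, 0, 0, 0, 0],
    [0, 0, 0, 0, 0, 0, 0],
    [0, 0, 0, 0, 0, 0, 0],
    [0, 0, -15, 0, 0, 0, 0],
    [0, 0, -35, 0, 0, 0, 0],
    [0, 0, -50, 0, 0, 0, 0],
    [0, 0, -50, 0, 0, 0, 0],
    [0, 0, -20, 0, 0, 0, 0]
  ]
}}

```text
time: 24.52
tool_pos: [595.9, -158.7, 286.1]
tcp_rot: [180.0, -0.4, -17.1]
ft_force: [0.4, 0.3, -0.5]
finger_gap: 85.8
grip_force: 0.0
```

Request:
{"op": "apply_moves", "data": {
  "targets": [
    [0, 25, 0, 0, 0, 0, 0],
    [0, 45, 0, 0, 0, 0, 0],
    [0, 45, 0, 0, 0, 0, 0],
    [0, 45, 0, 0, 0, 0, 0],
    [0, 25, 0, 0, 0, 0, 0],
    [0, 0, 0, 0, 0, 0, 0]
  ]
}}

```text
time: 25.28
tool_pos: [538.8, -336.6, 279.9]
tcp_rot: [-180.0, 0.1, -17.3]
ft_force: [-1.2, -0.3, -0.1]
finger_gap: 85.7
grip_force: 0.0
```

```bash
python3 - <<'E'
from h import *
s=sensors.sense();p=s["tool_pos"];print(s["time"],p.round(1),s["ft_force"])
b=optics.snapshot("side");a=optics.snapshot("top");cv2.imwrite("pics/raw_t9.png",a[:,:,::-1]);cv2.imwrite("pics/raw_s9.png",b[:,:,::-1])
m=np.hstack([a[140:220,310:380],b[160:240,220:290]])
cv2.imwrite("pics/p9.png",cv2.resize(m[:,:,::-1],None,fx=5.7,fy=5.7,interpolation=cv2.INTER_CUBIC))
for n,im in(("t",a),("s",b)):
    x0,y0,x1,y1=(315,140,375,215) if n=="t" else (225,150,290,235)
    c=im[y0:y1,x0:x1].astype(int);m=(c[...,2]-c[...,0]>60);v,u=np.nonzero(m)
    if len(u):print(n,len(u),u.mean()+x0,v.mean()+y0,u.min()+x0,u.max()+x0,v.min()+y0,v.max()+y0)
E
```

```text
25.275 [ 538.8 -336.6  279.9] [-1.19590932 -0.32837856 -0.11331377]
t 101 341.94059405940595 178.6138613861386 337 347 173 184
s 72 264.625 175.41666666666666 260 269 168 180
```

View pics/p9.png

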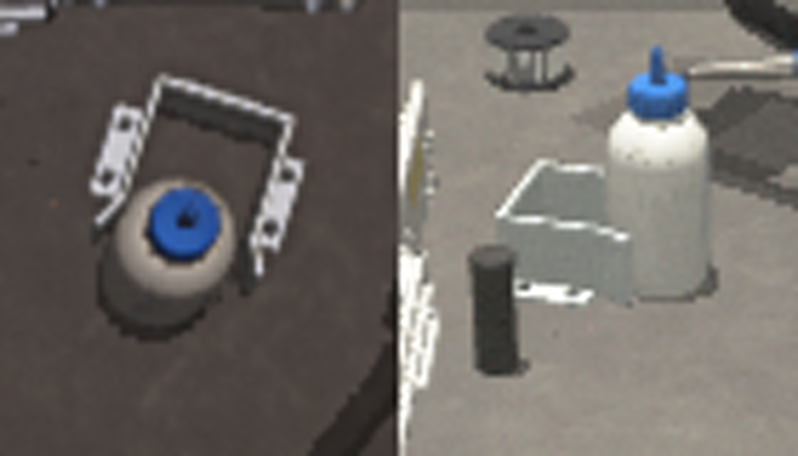

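The last picture shows the bottle upright but still at the mouth, at about (175,250) in the top half, rather than home. I'll measure how far out it is.

```bash
python3 - <<'E'
from h import *
q=np.radians(-17.1)
def bay(p):d=np.array(p[:2])-[594.8,-158.1];return d@[np.cos(q),np.sin(q)],d@[-np.sin(q),np.cos(q)]
k=5.7
for nm,t,s in(("capcentroid",(341.94,178.61),(264.62,175.42)),("spout",T(189,212,k,(310,140)),T(657-399,48,k,(220,160))),("BL",T(162,80,k,(310,140)),T(500-399,214,k,(220,160))),("BR",T(295,120,k,(310,140)),T(545-399,162,k,(220,160))),("LL",T(100,220,k,(310,140)),T(630-399,237,k,(220,160)))):
    f=tri(t,s);print(nm,f.x.round(1),f.fun.round(2),np.round(bay(f.x),1))
# where body should appear if base at these bay coords
E
```

```text
capcentroid [ 543.9 -136.9  124.1] [-0.03  0.27 -0.32 -0.08] [-54.8   5.3]
spout [ 542.9 -135.8  151. ] [-0.03  0.27 -0.33 -0.08] [-56.1   6. ]
BL [ 635.7 -134.2   45.5] [-0.02  0.24 -0.27 -0.08] [32.1 34.9]
BR [ 615.  -202.    45.8] [-0.07  0.71 -0.83 -0.23] [ 32.2 -36. ]
LL [ 560.1 -103.2   47.2] [-0.07  0.59 -0.66 -0.16] [-49.3  42.3]
```

The bottle is upright at bay coordinates (-55.5, +5.5). Its base caught a lip and it pivoted in the grip. I'll finish by pushing it low from behind with shut fingers and the tool leaning back. The lips will centre it.

Request:
{"op": "apply_moves", "data": {
  "targets": [
    [-10, -17, 0, 0, 0, 0, 1],
    [-20, -34, 0, 0, 0, 0, 1],
    [-24, -40, 0, 0, 0, 0, 1],
    [-24, -40, 0, 0, 0, 0, 1],
    [-20, -35, 0, 0, 0, 0, 1],
    [-13, -21, 0, 0, 0, 0, 1],
    [0, 0, 0, 0, 0.136, 0, 1],
    [0, 0, 0, 0, 0.15, 0, 1],
    [0, 0, 0, 0, 0.15, 0, 1],
    [0, 0, 0, 0, 0, 0, 1]
  ],
  "force": 20
}}

```text
time: 26.62
tool_pos: [486.8, -121.5, 278.4]
tcp_rot: [-180.0, -24.9, -17.1]
ft_force: [-0.5, 0.7, 1.2]
finger_gap: 0.3
grip_force: 0.0
```

```bash
cat >> h.py <<'E'
def st():
    s=sensors.sense();p=s["tool_pos"];q=np.radians(-17.1);d=p[:2]-[594.8,-158.1]
    print(s["time"],p.round(1),s["tcp_rot"].round(1),s["joint_pos"].round(1),s["ft_force"].round(1),s["finger_gap"],"bay",round(d@[np.cos(q),np.sin(q)],1),round(d@[-np.sin(q),np.cos(q)],1))
E
python3 -c "from h import *;st()"
```

```text
26.625 [ 486.8 -121.5  278.4] [-180.   -24.9  -17.1] [-21.2 -35.1 119.8   1.9  70.4  85.7] [-0.5  0.7  1.2] 0.2927640808938776 bay -114.0 3.2
```

Request:
{"op": "apply_moves", "data": {
  "targets": [
    [-8.5, 0, 18.1, 0, 0, 0, 1],
    [-14.8, 0, 31.7, 0, 0, 0, 1],
    [-14.8, 0, 31.7, 0, 0, 0, 1],
    [-14.8, 0, 31.7, 0, 0, 0, 1],
    [-14.8, 0, 31.7, 0, 0, 0, 1],
    [-14.8, 0, 31.7, 0, 0, 0, 1],
    [-12.7, 0, 27.2, 0, 0, 0, 1],
    [-8.5, 0, 18.1, 0, 0, 0, 1],
    [-2.1, 0, 4.5, 0, 0, 0, 1],
    [0, 0, 0, 0, 0, 0, 1]
  ]
}}

```text
time: 27.88
tool_pos: [489.0, -123.5, 30.1]
tcp_rot: [-180.0, -24.9, -17.1]
ft_force: [-0.5, -0.5, 0.4]
finger_gap: -0.0
grip_force: 0.0
```

```bash
python3 -c "from h import *;st()"
```

```text
27.875 [ 489.  -123.5   30.1] [-180.   -24.9  -17.1] [-21.3 -18.5 135.6   2.8  38.1  84. ] [-0.5 -0.5  0.4] -0.01983271814020744 bay -111.3 2.0
```

Request:
{"op": "apply_moves", "data": {
  "targets": [
    [4.5, 0, 2.1, 0, 0, 0, 1],
    [4.5, 0, 2.1, 0, 0, 0, 1],
    [3.6, 0, 1.7, 0, 0, 0, 1],
    [3.6, 0, 1.7, 0, 0, 0, 1],
    [3.6, 0, 1.7, 0, 0, 0, 1],
    [3.6, 0, 1.7, 0, 0, 0, 1],
    [3.6, 0, 1.7, 0, 0, 0, 1],
    [3.6, 0, 1.7, 0, 0, 0, 1],
    [0, 0, 0, 0, 0, 0, 1]
  ]
}}

```text
time: 29.0
tool_pos: [520.8, -133.6, 29.9]
tcp_rot: [180.0, -24.9, -17.1]
ft_force: [-1.7, -0.4, -0.3]
finger_gap: -0.4
grip_force: 0.7
```

```bash
cat >> h.py <<'E'
def cap():
    o=[]
    for n,(x0,y0,x1,y1) in(("top",(315,140,375,215)),("side",(225,150,290,235))):
        im=optics.snapshot(n);c=im[y0:y1,x0:x1].astype(int);v,u=np.nonzero(c[...,2]-c[...,0]>60);o.append((u.mean()+x0,v.mean()+y0,len(u)) if len(u) else None)
    print("cap px",o)
    if None not in o:
        f=tri(o[0][:2],o[1][:2]);q=np.radians(-17.1);d=f.x[:2]-[594.8,-158.1]
        print("cap",f.x.round(1),f.fun.round(2),"bay",round(d@[np.cos(q),np.sin(q)],1),round(d@[-np.sin(q),np.cos(q)],1))
E
python3 -c "from h import *;st();cap()"
```

```text
29.0 [ 520.8 -133.6   29.9] [180.  -24.9 -17.1] [-20.9 -11.9 130.4   2.7  36.6  84.4] [-1.7 -0.4 -0.3] -0.41651194491945664 bay -78.0 1.7
cap px [(np.float64(343.95098039215685), np.float64(173.7450980392157), 102), (np.float64(260.55405405405406), np.float64(174.82432432432432), 74)]
cap [ 557.5 -142.3  123.8] [-0.03  0.31 -0.37 -0.09] bay -40.3 4.2
```

Request:
{"op": "apply_moves", "data": {
  "targets": [
    [3.6, 0, 1.7, 0, 0, 0, 1],
    [3.6, 0, 1.7, 0, 0, 0, 1],
    [3.6, 0, 1.7, 0, 0, 0, 1],
    [3.6, 0, 1.7, 0, 0, 0, 1],
    [3.6, 0, 1.7, 0, 0, 0, 1],
    [3.6, 0, 1.7, 0, 0, 0, 1],
    [3.6, 0, 1.7, 0, 0, 0, 1],
    [0, 0, 0, 0, 0, 0, 1]
  ]
}}

```text
time: 30.1
tool_pos: [548.1, -141.8, 30.4]
tcp_rot: [180.0, -25.0, -17.1]
ft_force: [0.0, 0.7, -0.3]
finger_gap: 0.3
grip_force: 0.0
```

```bash
python3 -c "from h import *;st();cap()"
```

```text
30.1 [ 548.1 -141.8   30.4] [180.  -25.  -17.1] [-20.7  -6.9 126.1   2.5  35.9  84.8] [ 0.   0.7 -0.3] 0.2690761629699834 bay -49.5 1.8
cap px [(np.float64(347.52525252525254), np.float64(164.03030303030303), 99), (np.float64(252.45333333333332), np.float64(173.36), 75)]
cap [ 584.4 -151.6  124.8] [-0.03  0.35 -0.41 -0.11] bay -11.9 3.1
```

Going in smoothly: the cap is at (-11.9, 3.1). I'll creep to the back wall and watch the force.

Request:
{"op": "apply_moves", "data": {
  "targets": [
    [2.7, 0, 1.3, 0, 0, 0, 1],
    [2.7, 0, 1.3, 0, 0, 0, 1],
    [1.8, 0, 0.8, 0, 0, 0, 1],
    [0, 0, 0, 0, 0, 0, 1]
  ]
}}

```text
time: 30.7
tool_pos: [555.4, -144.1, 30.2]
tcp_rot: [180.0, -25.0, -17.1]
ft_force: [0.1, 0.6, 0.9]
finger_gap: 0.1
grip_force: 0.2
```

Request:
{"op": "apply_moves", "data": {
  "targets": [
    [0.9, 0, 0.4, 0, 0, 0, 1],
    [0.9, 0, 0.4, 0, 0, 0, 1],
    [0, 0, 0, 0, 0, 0, 1]
  ]
}}

```text
time: 31.08
tool_pos: [557.2, -144.6, 30.2]
tcp_rot: [180.0, -25.0, -17.1]
ft_force: [-1.7, 0.4, 0.4]
finger_gap: 0.1
grip_force: 0.5
```

Request:
{"op": "apply_moves", "data": {
  "targets": [
    [0.9, 0, 0.4, 0, 0, 0, 1],
    [0, 0, 0, 0, 0, 0, 1]
  ]
}}

```text
time: 31.32
tool_pos: [558.1, -144.9, 30.2]
tcp_rot: [180.0, -25.0, -17.1]
ft_force: [-1.8, 0.4, -0.0]
finger_gap: 0.0
grip_force: 0.5
```

```bash
python3 -c "from h import *;st();cap()"
```

```text
31.325 [ 558.1 -144.9   30.2] [180.  -25.  -17.1] [-20.6  -5.1 124.4   2.5  35.7  84.9] [-1.8  0.4 -0. ] 0.006705709653164964 bay -39.0 1.8
cap px [(np.float64(348.65999999999997), np.float64(160.44), 100), (np.float64(249.49333333333334), np.float64(173.06666666666666), 75)]
cap [ 594.4 -154.7  124.5] [-0.04  0.4  -0.47 -0.13] bay -1.4 3.2
```

Request:
{"op": "apply_moves", "data": {
  "targets": [
    [0.9, 0, 0.4, 0, 0, 0, 1],
    [0, 0, 0, 0, 0, 0, 1]
  ]
}}

```text
time: 31.68
tool_pos: [559.1, -145.2, 30.2]
tcp_rot: [180.0, -25.0, -17.1]
ft_force: [-1.3, -0.7, 0.5]
finger_gap: 0.1
grip_force: 0.5
```

Request:
{"op": "apply_moves", "data": {
  "targets": [
    [0.9, 0, 0.4, 0, 0, 0, 1],
    [0, 0, 0, 0, 0, 0, 1]
  ]
}}

```text
time: 31.92
tool_pos: [560.0, -145.5, 30.2]
tcp_rot: [-180.0, -25.0, -17.1]
ft_force: [-0.1, -0.3, 0.6]
finger_gap: -0.1
grip_force: 0.5
```

Request:
{"op": "apply_moves", "data": {
  "targets": [
    [0.5, 0, 0.2, 0, 0, 0, 1],
    [0, 0, 0, 0, 0, 0, 1]
  ]
}}

```text
time: 32.17
tool_pos: [560.4, -145.6, 30.2]
tcp_rot: [-180.0, -25.0, -17.1]
ft_force: [-0.5, 0.0, -0.2]
finger_gap: 0.3
grip_force: 0.9
```

Request:
{"op": "apply_moves", "data": {
  "targets": [
    [0.5, 0, 0.2, 0, 0, 0, 1],
    [0, 0, 0, 0, 0, 0, 1]
  ]
}}

```text
time: 32.42
tool_pos: [560.6, -145.7, 30.1]
tcp_rot: [-180.0, -24.9, -17.1]
ft_force: [-5.4, 1.0, 2.4]
finger_gap: 0.1
grip_force: 2.6
```

Request:
{"op": "apply_moves", "data": {
  "targets": [
    [0.5, 0, 0.2, 0, 0, 0, 1],
    [0, 0, 0, 0, 0, 0, 1]
  ]
}}

```text
time: 32.67
tool_pos: [560.7, -145.7, 29.9]
tcp_rot: [-180.0, -24.9, -17.1]
ft_force: [-7.4, 2.4, 5.0]
finger_gap: -0.2
grip_force: 4.0
```

Request:
{"op": "apply_moves", "data": {
  "targets": [
    [0.5, 0, 0.2, 0, 0, 0, 1],
    [0, 0, 0, 0, 0, 0, 1]
  ]
}}

```text
time: 32.92
tool_pos: [560.8, -145.7, 29.6]
tcp_rot: [-180.0, -24.8, -17.1]
ft_force: [-10.9, 3.3, 6.3]
finger_gap: 0.3
grip_force: 5.3
```

```bash
python3 -c "from h import *;st();cap()"
```

```text
32.925 [ 560.8 -145.7   29.6] [-180.   -24.8  -17.1] [-20.5  -4.4 123.8   2.4  35.8  84.9] [-10.9   3.3   6.3] 0.314234046475489 bay -36.1 1.9
cap px [(np.float64(348.93939393939394), np.float64(159.67676767676767), 99), (np.float64(248.67123287671234), np.float64(172.76712328767124), 73)]
cap [ 596.7 -155.3  125.1] [-0.03  0.29 -0.34 -0.09] bay 1.0 3.2
```

The bottle is firmly against the back wall: the force jumps to 11 N and the TCP stops. I'll back straight off, lift clear and check.

Request:
{"op": "apply_moves", "data": {
  "targets": [
    [-1.8, 0, -0.8, 0, 0, 0, 1],
    [-4.5, 0, -2.1, 0, 0, 0, 1],
    [-13.6, 0, -6.3, 0, 0, 0, 1],
    [-18.1, 0, -8.5, 0, 0, 0, 1],
    [-9, 0, -4.2, 0, 0, 0, 1],
    [4.2, 0, -9, 0, 0, 0, 1],
    [12.7, 0, -27.2, 0, 0, 0, 1],
    [16.9, 0, -36.2, 0, 0, 0, 1],
    [16.9, 0, -36.2, 0, 0, 0, 1],
    [8.5, 0, -18.1, 0, 0, 0, 1],
    [0, 0, 0, 0, 0, 0, 1],
    [0, 0, 0, 0, 0, 0, 1]
  ]
}}

```text
time: 34.52
tool_pos: [512.4, -130.8, 169.5]
tcp_rot: [180.0, -24.9, -17.1]
ft_force: [-0.8, -0.6, -1.3]
finger_gap: 0.2
grip_force: 0.0
```

```bash
python3 - <<'E'
from h import *
st();cap()
# bystander check: image change vs. start near each neighbour
for n,R in(("top",{"cell":(297,142,315,165),"tin":(285,225,320,260),"tape":(168,155,195,182)}),("side",{"cell":(228,198,246,230),"tin":(303,208,332,232)})):
    im=optics.snapshot(n)[:,:,::-1].astype(int);o=cv2.imread(f"pics/raw_{n}0.png").astype(int)
    for k,(a,b,c,d) in R.items():print(n,k,np.abs(im-o)[b:d,a:c].mean().round(1))
E
```

```text
34.525 [ 512.4 -130.8  169.5] [180.  -24.9 -17.1] [-21.  -26.6 125.6   2.   56.1  85.4] [-0.8 -0.6 -1.3] 0.19473406558501158 bay -86.8 1.8
cap px [(np.float64(348.93939393939394), np.float64(159.67676767676767), 99), (np.float64(248.6986301369863), np.float64(172.76712328767124), 73)]
cap [ 596.7 -155.3  125.1] [-0.03  0.3  -0.35 -0.1 ] bay 1.0 3.2
top cell 0.8
top tin 43.8
top tape 0.9
side cell 4.6
side tin 32.4
```

```bash
python3 - <<'E'
import cv2,numpy as np
for n in "ts":
    N={"t":"top","s":"side"}[n];o=cv2.imread(f"pics/raw_{N}0.png")
    a,b,c,d=(285,225,320,260) if n=="t" else (303,208,332,232)
    for k in "689":
        im=cv2.imread(f"pics/raw_{n}{k}.png")
        if im is not None:
            r=cv2.matchTemplate(im[b-15:d+15,a-15:c+15],o[b:d,a:c],cv2.TM_CCOEFF_NORMED);_,m,_,l=cv2.minMaxLoc(r);print(n,k,round(m,2),l[0]-15,l[1]-15)
E
```

```text
t 6 1.0 0 0
t 8 0.51 0 0
t 9 1.0 0 0
s 6 0.76 0 0
s 8 0.73 0 0
s 9 0.98 0 0
```

```bash
python3 -c "from bench import r;print(r.hand_in())"
```

```text
the job is handed in; nothing more can be done
None
```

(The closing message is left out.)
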